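# Close a dowelled joint with a one-hand bar clamp

## Task

The two pine blocks on the bench are started on their dowels but still stand apart. Lay the one-hand bar clamp flat on the bench around them, leaving them on the bench, with its jaws over the two ends, and squeeze its trigger until the joint is pushed fully shut. Then press the red release so that the jaws spring wide open again, and leave the clamp lying loose around the closed joint, without disturbing the glue bottle, the hammer or the tape measure.

Things in the scene. Friction and masses are not known exactly. Their poses are not given: they have to be found in the camera images.
- clamp: one-hand ratchet bar clamp, 260 x 135 mm, 52 mm high, 0.64 kg, lying flat. Origin: on the bench under the bar's axis, midway between the fully open jaws' faces. x along the bar from the black head with two orange grips to the hook jaw, z up; jaws and grips stick out to -y. Frame fixed to the head; head jaw (12 mm thick) has its face at x = -62 mm, hook jaw (14 mm) at +62 mm when open
- bar_grip (a point): on the clamp's bar axis, 18 mm above its underside, at clamp x = -42 mm: pinch the bar here to carry it (centre of mass at clamp x -51, y -27 mm). The bare steel bar is 20 mm wide (along clamp y) and 16 mm high, 10 to 26 mm above the bench
- throat (a point): best place for the middle of the blocks: clamp x = 0, y = -58 mm, 18 mm up; blocks there clear the bar by 26 mm and, between the open jaws 124 mm apart, have 8 to 11 mm at each end. Both jaws reach from the bar to clamp y = -80 mm and are 36 mm high
- squeeze (a point): midway between the outer faces of handle and trigger at rest: clamp x -144, y -82 mm, 19 mm up. Fixed orange handle x -112 to -126, y -15 to -110 mm; orange trigger (12 mm thick, 70 mm long) behind it, splayed away, its back at x = -175 here; both 6 to 32 mm above the bench, 64 mm over both at rest, 37 mm fully squeezed; 38 mm free between head jaw and handle. Squeeze along clamp x
- release_pad (a point): centre of the top of the red release pad, 26 x 26 mm, 52 to 53 mm above the bench over the bar at clamp x = -76 mm; pressed straight down by about 6 mm with 2 to 6 N it frees the ratchet; springs back
- jaw (a joint): m; how far the bar with the hook jaw is drawn back towards the head: 0 fully open, at most 0.042. Each full squeeze of the trigger draws it 8 mm nearer; on letting go it gives back 1 to 2 mm, then the ratchet holds it (at about 6, 14, 22, 30 mm). A spring of 5 to 6 N throws it back to 0 when the release is pressed
- trigger (a joint): rad; 0 at rest, 0.5 fully squeezed; hinged 30 mm from the bar's axis. It springs back when let go, takes about 8 to 16 N at the squeeze point (grip firmly, about 25 N), starts to push the bar at about 0.15 to 0.2, and must come back below 0.12 to take the next tooth. It stops early when the work between the jaws is shut tight
- blocks: two pine blocks on two 10 mm dowels, lying on the bench, each 46.2 mm long (x), 44 wide (y), 40 high, 0.24 kg together. Origin: on the bench under the middle of the first block's inner face. First block x = -46.2 to 0 mm, second x = gap to gap + 46.2 mm, dowels seen between. x along the dowels, z up. Length over both 92.4 mm plus gap
- gap (a joint): m; open distance between the two blocks, 0.009 to 0.014 at the start, 0 when the joint is shut. The dowels are tight: about 7 N moves them, and they stay where left
- glue: yellow glue bottle, 56 mm diameter, 150 mm high, standing; origin at the centre of its underside; leave alone
- mallet: hammer, about 240 mm long, lying beyond the work; origin under its middle; leave alone
- tape: yellow tape measure, 60 x 35 x 55 mm, origin at the centre of its underside; leave alone
There are look-alikes about, which are no part of the job. What is meant by the blocks is not turquoise or white, and is the smaller of those in its own colour.

How it is judged (in metres and radians):
On the way, in this order (a step that is already met when the one before it is completed fails the run):
1. the clamp lies flat on the bench around the still open joint, jaws open, blocks between them (height (world z) of each of clamp, blocks below 0.006 m and angle between clamp's own z axis and vertical below 0.08 rad and value of joint gap above 0.006 m and value of joint jaw below 0.004 m and x of blocks in the frame of clamp between -0.03 and 0.03 m and y of blocks in the frame of clamp between -0.085 and -0.02 m), for 0.2 s.
2. the joint is pushed shut by squeezing the trigger, the jaw drawn up (value of joint gap below 0.0015 m and value of joint jaw above 0.027 m and value of joint trigger above 0.05 rad).
3. the release is pressed and the jaws have sprung open (value of joint jaw below 0.004 m and value of joint gap below 0.0015 m), for 0.1 s.
At the end, for the whole second after the job is handed in: the gap between the blocks is under 1.5 mm, the jaws are open to within 4 mm of full, the trigger is at rest, and clamp and blocks lie flat and still on the bench with the blocks between the jaws (all of step 3 and value of joint trigger below 0.05 rad and height (world z) of each of clamp, blocks below 0.006 m and angle between each of clamp, blocks's own z axis and vertical below 0.08 rad and x of blocks in the frame of clamp between -0.05 and 0.05 m and y of blocks in the frame of clamp between -0.085 and -0.02 m and linear speed of each of clamp, blocks below 0.02 m/s); the robot touches nothing.
It fails at once if the glue bottle is shifted by more than 30 mm or tipped (distance of glue from where it was at the start of the episode above 0.03 m or angle between glue's own z axis and vertical above 0.5 rad).
It fails at once if the hammer is shifted by more than 30 mm (distance of mallet from where it was at the start of the episode above 0.03 m).
It fails at once if the tape measure is shifted by more than 30 mm (distance of tape from where it was at the start of the episode above 0.03 m).
It fails at once if the blocks are lifted or tipped (height (world z) of blocks above 0.03 m or angle between blocks's own z axis and vertical above 0.5 rad).
It also fails if it takes over 67 s, if anything falls off the work surface, if the arm or the gripper's body presses on something with over 40 N, if the wrist force passes 120 N, or if a joint passes its speed limit or range.

## Robot

A 6-joint arm with a two-finger parallel gripper is mounted at the origin on the work surface. World frame = base frame: x ahead of the robot, y to its left, z up, the work surface at z = 0. Lengths are in mm, angles in rad, forces in N, time in s.
With the tool pointing down it reaches from about 250 to 775 mm from the base axis. Payload 4 kg.
Tool frame: the origin (TCP) lies midway between the tips of the shut fingers; the grasp point (between the pads) lies 19 mm behind it; z points along the fingers, y is the line along which they close (so a half turn about z gives the same grasp; the last joint's range is limited). The gripper opens to 94 mm and grips with 3 to 60 N. Pads are 16 mm wide; open, the fingers measure 119 mm over their backs; the gripper's body (75 mm by 177 mm) begins 78 mm behind the grasp point.
Start: joints at [1.057, 0.087, 1.371, -0, 1.684, -0.103], TCP at [219.65, 504.256, 205.506] pointing down, gripper open.
Joint ranges: [-3.1, 3.1], [-0.76, 2.03], [0.27, 2.55], [-1.08, 4.22], [0.17, 2.65], [-2.57, 2.57]. Speed limits (rad/s): [2.79, 2.79, 3.14, 3.14, 3.14, 3.14].

## Interface

Orientations are given as a unit quaternion [w, x, y, z].
In Python, from cell import readout, optics, finish_job gives the robot as it stands.
- The arm moves only by the shell command python3 -m crank 'ROWS' [FORCE]. ROWS is a JSON object of lists of equal length, an entry for each row: "travel": the shift along the tool's x, y, z in cm, a list of three; "spin": the turn about the tool's z in degrees; "fingers": the closure, from 0 (fully open) to 1 (shut). A call has 1 to 5 rows; each row shifts and turns the commanded pose from where the row before left it, along the tool's axes as they then stand; what a row does not reach is not made up. A row lasts 1/8 s, in which the tool goes at most 62.5 mm and 10.7 degrees, less where a joint would pass 70% of its speed; a pose out of reach is approached as far as the arm can. A call is refused whole if a number of a shift passes 6.25 or a number of a turn 10.7, either way. A call with a gripper value outside its range is refused whole. The fingers move at their own pace and stop on an object; FORCE is the grip in N (left out, the last holds). Time passes only in rows, so rows that do not move let the fingers close. It gives the time, the measured TCP pose, the force, the opening and the grip force at its end, in the units of the state.
- readout.sense(): the state, without advancing time (a new reading comes with each control period).
- optics.read_camera(name): name is "scene" or "top"; returns (picture, depth): 384x512x3 uint8, red, green, blue; 384x512 float32, mm along the optical axis (not along the pixel's ray), 0 where there is no reading.
- optics.camera_info(name): a dict with "mtx" (3x3 intrinsics, pixels), "world_from_camera" (4x4, takes a point from camera to world coordinates). Camera axes: x right, y up, looking along -z (the intrinsics and any distortion apply to the point x, -y, -z); pixel columns grow to the right and rows downward; lengths in mm; the calibration is good to about 2 mm. A picture is of the moment at which its call begins. camera_info takes no time and is no camera call.
- finish_job(): hands the job in; it is judged then, once.
The state is a dict: "time_s": time; "q": joint angles; "qvel": joint speeds; "joint_torque": joint torques, N m; "tool_pos": TCP position; "eef_rot": TCP orientation; "ft_force": force on the tool from outside, world axes, zero at the start; "torque": the same for the moment, N m; "width": finger opening in mm; "finger_force": force on a finger pad.
Only numpy, scipy, OpenCV 4.12 (cv2) and the standard library are available. Lean on these libraries where they do the work, as an engineer would, in place of code of your own. Each camera call takes 0.05 s, during which the arm holds its last target. There are 200 camera calls.

## Working session

There is one attempt and no reset: what is moved stays moved. The work goes in short steps, Python scripts to look and compute and a shell command to move; the robot and the scene stay as the last step left them, time stands still between calls to the robot, and variables do not carry over. Pictures are saved under pics/ and viewed, at most 10 in all, crops included, and the job is handed in when it is done.

```bash
mkdir -p pics; ls; cat > h.py <<'E'
import numpy as np, cv2
from cell import readout, optics
def grab(n):
    p,d=optics.read_camera(n); i=optics.camera_info(n)
    return p,d,np.array(i["mtx"]),np.array(i["world_from_camera"]),i
def world(d,K,T):
    v,u=np.mgrid[:d.shape[0],:d.shape[1]]
    P=np.stack([(u-K[0,2])/K[0,0]*d,-(v-K[1,2])/K[1,1]*d,-d,np.ones_like(d)],-1)
    return (P@T.T)[...,:3]
E
python3 - <<'E'
from h import *
s=readout.sense(); print({k:np.round(v,3).tolist() for k,v in s.items()})
for n in("scene","top"):
    p,d,K,T,i=grab(n); print(n,{k:v for k,v in i.items() if k not in("mtx","world_from_camera")},K.round(1).tolist(),T.round(2).tolist())
    np.savez(n+"0.npz",p=p,d=d,K=K,T=T)
    cv2.imwrite(f"pics/{n}0.png",cv2.resize(p[...,::-1],(800,600),interpolation=cv2.INTER_CUBIC))
E
```

```text
pics
{'time_s': 0.0, 'q': [1.057, 0.088, 1.372, -0.0, 1.684, -0.103], 'qvel': [-0.0, -0.001, 0.001, 0.001, -0.0, -0.002], 'joint_torque': [-0.002, -34.019, -30.242, 0.071, 0.033, -0.0], 'tool_pos': [219.39, 503.751, 204.328], 'eef_rot': [-0.0, 0.204, 0.979, -0.001], 'ft_force': [0.276, -0.017, 0.535], 'torque': [-0.033, -0.04, 0.022], 'finger_force': 0.0, 'width': 94.092}
scene {} [[499.0, 0.0, 251.3], [0.0, 499.0, 195.0], [0.0, 0.0, 1.0]] [[0.82, -0.44, 0.36, 1013.58], [0.57, 0.64, -0.52, -594.63], [-0.01, 0.63, 0.77, 971.81], [0.0, 0.0, 0.0, 1.0]]
top {} [[375.2, 0.0, 257.3], [0.0, 375.2, 195.8], [0.0, 0.0, 1.0]] [[-0.1, 0.97, -0.22, 405.28], [-1.0, -0.1, 0.03, 20.74], [0.0, 0.22, 0.98, 900.99], [0.0, 0.0, 0.0, 1.0]]
```

View pics/scene0.png

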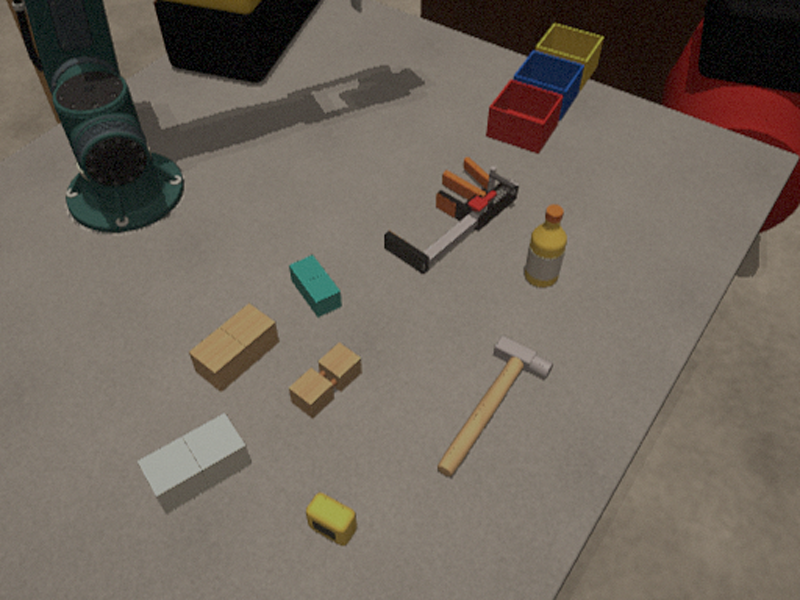

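View pics/top0.png

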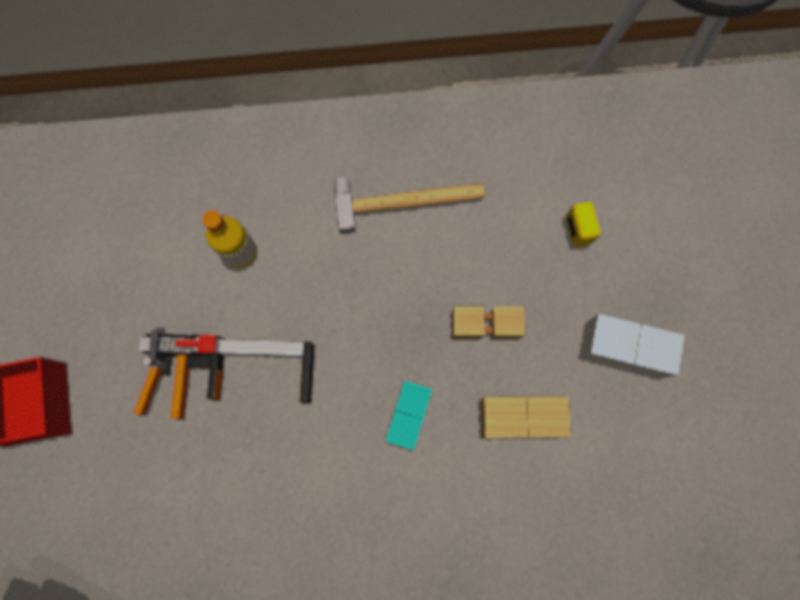

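The scene view shows the clamp at (455,215) with its hook jaw at (408,250). In the top view its red pad is at (207,344), its bar runs to (305,348), and its throat opens downward.

Candidates for the blocks, in top-view pixels:
- small pine pair, open, at (488,322)
- large pine pair, shut, at (527,417)
- turquoise at (409,415)
- white at (637,345)

The small pine pair fits: it is pine, the smaller of its colour, and has a visible gap with dowels. I'll confirm with an enlarged crop and measure.

```bash
cat > meas.py <<'E'
from h import *
import sys
def masks(p):
    h=cv2.cvtColor(p,cv2.COLOR_RGB2HSV); H,S,V=[h[...,k].astype(int) for k in range(3)]
    return dict(red=((H<4)|(H>176))&(S>180)&(V>80), pine=(H>9)&(H<26)&(S>80)&(V>110), orange=(H>4)&(H<14)&(S>190)&(V>80), dark=(V<60), grey=(S<25)&(V>125))
E
python3 - <<'E'
from meas import *
for n in("top","scene"):
    z=np.load(n+"0.npz"); p,d,K,T=[z[k] for k in"pdKT"]; W=world(d,K,T)
    if n=="top": cv2.imwrite("pics/crop.png",cv2.resize(p[175:300,230:390,::-1],(768,600),interpolation=cv2.INTER_CUBIC))
    ok=(d>0); bench=W[ok&(np.abs(W[...,2])<15)]; print(n,"bench z",np.median(bench[:,2]).round(1), bench[:,2].std().round(1))
    for name,m in masks(p).items():
        m=(m&ok&(W[...,2]>8)&(W[...,2]<160)&(W[...,0]>150)&(W[...,0]<800)&(abs(W[...,1])<500)).astype(np.uint8)
        c,l,st,ce=cv2.connectedComponentsWithStats(m)
        for k in range(1,c):
            if st[k,4]>15:
                P=W[l==k]; r=cv2.minAreaRect(P[:,:2].astype(np.float32))
                print(n,name,"px",ce[k].round().astype(int),st[k,4],"ctr",np.median(P,0).round(0),"z95",np.percentile(P[:,2],95).round(0),"rect",np.round(r[0],1),np.round(r[1],0),round(r[2],1))
E
```

```text
top bench z 0.0 1.8
top red px [129 220] 151 ctr [570. 293.  51.] z95 54.0 rect [569.9 306.4] [58. 21.] 84.8
top pine px [268 126] 781 ctr [776. -49.  23.] z95 27.0 rect [779.2 -45.9] [ 25. 213.] 1.5
top pine px [372 145] 52 ctr [ 685. -284.   49.] z95 53.0 rect [ 698.4 -288.2] [62. 30.] 33.6
top pine px [142 148] 454 ctr [713. 240. 106.] z95 151.0 rect [716.8 243.7] [44. 54.] 30.4
top pine px [312 205] 800 ctr [ 563. -130.   40.] z95 43.0 rect [ 563.7 -129.2] [106.  43.] 84.3
top pine px [114 247] 247 ctr [512. 338.  31.] z95 34.0 rect [513.  338.9] [14. 92.] 82.4
top pine px [ 93 250] 166 ctr [511. 387.  31.] z95 34.0 rect [511.8 387.1] [12. 73.] 67.7
top pine px [337 266] 1422 ctr [ 417. -162.   53.] z95 55.0 rect [ 417.8 -162.7] [121.  57.] 84.9
top orange px [ 96 250] 42 ctr [512. 381.  24.] z95 28.0 rect [510.2 381.8] [ 3. 67.] 67.1
top orange px [117 251] 40 ctr [502. 334.  24.] z95 29.0 rect [503.4 333.4] [ 3. 69.] 82.7
top dark px [365 145] 45 ctr [ 704. -280.   26.] z95 38.0 rect [ 704.  -280.1] [34.  3.] 4.7
top dark px [196 238] 229 ctr [514. 148.  35.] z95 38.0 rect [513
[... 1309 characters left out ...]
42.0 rect [ 563.4 -152.8] [61. 45.] 83.5
scene pine px [211 330] 144 ctr [ 711. -309.   50.] z95 54.0 rect [ 705.  -299.2] [60. 35.] 3.1
scene dark px [318 130] 235 ctr [588. 331.  27.] z95 42.0 rect [589.  327.8] [ 49. 112.] 13.7
scene dark px [293 132] 114 ctr [540. 281.  32.] z95 37.0 rect [527.5 292.4] [28. 70.] 77.2
scene dark px [260 160] 305 ctr [521. 144.  29.] z95 37.0 rect [517.5 147.2] [16. 92.] 83.5
scene dark px [189 179] 24 ctr [407.  -7.  25.] z95 32.0 rect [410.7  -7.9] [ 3. 40.] 66.7
scene dark px [207 339] 55 ctr [ 707. -316.   30.] z95 38.0 rect [ 707.3 -316.2] [33.  2.] 5.1
scene grey px [122 290] 1604 ctr [ 506. -341.   54.] z95 57.0 rect [ 506.  -338.4] [128.  63.] 69.4
```

View pics/crop.png

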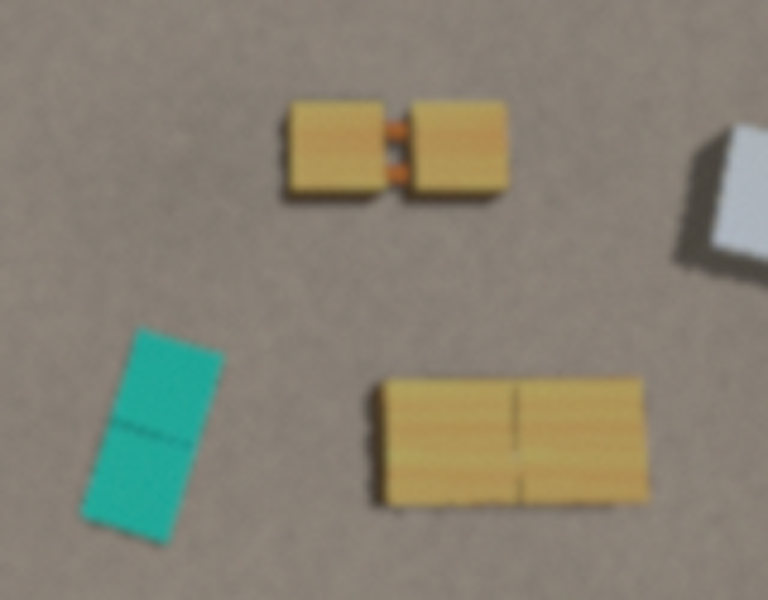

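The crop confirms the small pine pair at crop (395,147), open with its dowels showing. Both views put its top at z≈40 and its centre near (563.5,-129.5), with an axis angle of about 84°.

For the clamp, the hook jaw and handle both place the origin near (560,213), x heading -97.4°, with the bar top at 26 and the pad at 51. All of this agrees with the given sizes.

Next is a helper that converts targets into tool-axis moves.

```bash
cat > go.py <<'E'
# usage: go.py X Y Z yaw_deg(of tool y, mod 180): prints spin, and shift in tool axes (cm) after that spin
import sys; from h import *
from scipy.spatial.transform import Rotation as Ro
X,Y,Z,yaw=map(float,sys.argv[1:5]); s=readout.sense()
w,x,y,z=s["eef_rot"]; R=Ro.from_quat([x,y,z,w]); ty=R.apply([0,1,0]); a=np.degrees(np.arctan2(ty[1],ty[0]))
sp=-((yaw-a+90)%180-90); R2=R*Ro.from_euler("z",sp,degrees=True)
print("pos",np.round(s["tool_pos"],1),"tooly",a.round(2),"spin",round(sp,2),"shift_cm",(R2.inv().apply(np.array([X,Y,Z])-s["tool_pos"])/10).round(2),"w",round(s["width"],1),"q6",round(s["q"][5],2),"F",np.round(s["ft_force"],1))
E
python3 go.py 565.4 254.4 120 -7.4
```

```text
pos [219.4 503.8 204.4] tooly 66.46 spin 73.86 shift_cm [-20.26  37.53   8.45] w 93.9 q6 -0.1 F [0.1 0.2 0.6]
```

```bash
python3 -m crank '{"travel":[[0,0,0],[0,0,0],[0,0,0],[0,0,0],[0,0,0]],"spin":[10.5,10.5,10.5,10.5,10.5],"fingers":[0,0,0,0,0]}' 50
python3 -m crank '{"travel":[[0,0,0],[0,0,0],[-2.5,4.7,1],[-2.5,4.7,1],[-2.5,4.7,1]],"spin":[10.5,10.5,0.4,0,0],"fingers":[0,0,0,0,0]}'
python3 -m crank '{"travel":[[-2.5,4.7,1],[-2.5,4.7,1],[-2.5,4.7,1],[-2.5,4.7,1],[-2.5,4.7,1]],"spin":[0,0,0,0,0],"fingers":[0,0,0,0,0]}'
python3 -m crank '{"travel":[[0,0,0],[0,0,0]],"spin":[0,0],"fingers":[0,0]}'
python3 go.py 565.4 254.4 50 -7.4
```

```text
time_s: 0.72
tool_pos: [219.5, 503.9, 204.8]
eef_rot: [0.0, 0.618, 0.786, -0.001]
ft_force: [-0.1, -0.2, -0.4]
width: 94.2
finger_force: 0.0
time_s: 1.35
tool_pos: [350.8, 410.8, 174.6]
eef_rot: [0.0, 0.751, 0.66, -0.0]
ft_force: [0.9, 0.8, -0.2]
width: 94.1
finger_force: 0.0
time_s: 1.98
tool_pos: [567.8, 256.3, 124.5]
eef_rot: [-0.0, 0.751, 0.66, -0.0]
ft_force: [0.0, 0.4, -0.5]
width: 93.9
finger_force: 0.0
time_s: 2.22
tool_pos: [566.2, 257.7, 124.9]
eef_rot: [-0.001, 0.752, 0.66, -0.001]
ft_force: [-0.2, 0.4, -0.3]
width: 94.2
finger_force: 0.0
pos [566.2 257.7 124.9] tooly -7.45 spin -0.05 shift_cm [-0.34 -0.02  7.49] w 94.2 q6 0.47 F [-0.2  0.4 -0.3]
```

```bash
python3 -m crank '{"travel":[[-0.3,0,3],[0,0,3],[0,0,3],[0,0,1.8],[0,0,0.8]],"spin":[0,0,0,0,0],"fingers":[0,0,0,0,0]}'
python3 -m crank '{"travel":[[0,0,0],[0,0,0]],"spin":[0,0],"fingers":[0,0]}'
python3 go.py 565.4 254.4 3 -7.4
python3 - <<'E'
from h import *
a=[cv2.resize(grab(n)[0][b[0]:b[1],b[2]:b[3],::-1],(400,400),interpolation=cv2.INTER_CUBIC) for n,b in(("top",(170,290,80,200)),("scene",(90,190,240,340)))]
cv2.imwrite("pics/g1.png",np.hstack(a))
E
```

```text
time_s: 2.85
tool_pos: [565.4, 255.4, 8.9]
eef_rot: [-0.0, 0.751, 0.66, -0.0]
ft_force: [0.0, -0.5, 0.2]
width: 94.1
finger_force: 0.0
time_s: 3.1
tool_pos: [567.4, 255.1, 11.0]
eef_rot: [0.0, 0.751, 0.66, 0.001]
ft_force: [-0.1, 0.1, -0.0]
width: 94.1
finger_force: 0.0
pos [567.4 255.1  11. ] tooly -7.43 spin -0.03 shift_cm [-0.09 -0.19  0.8 ] w 94.1 q6 0.46 F [-0.1  0.1 -0. ]
```

View pics/g1.png

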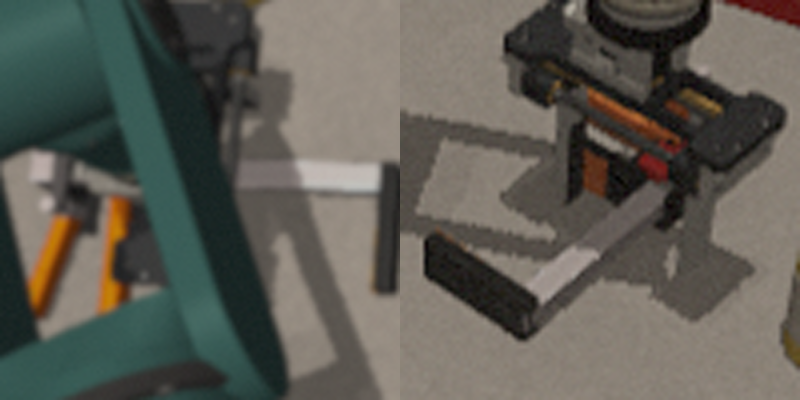

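The right half shows the fingers straddling the bar just in front of the red pad, with the bar at (650,210). I'll lower the last 7 mm, close, lift a little and check.

```bash
python3 -m crank '{"travel":[[0,-0.1,0.7],[0,0,0],[0,0,0],[0,0,0],[0,0,0]],"spin":[0,0,0,0,0],"fingers":[0,0,0.9,0.9,0.9]}' 50
python3 -m crank '{"travel":[[0,0,0],[0,0,0],[0,0,0],[0,0,0],[0,0,0]],"spin":[0,0,0,0,0],"fingers":[0.9,0.9,0.9,0.9,0.9]}'
python3 -m crank '{"travel":[[0,0,-1.5],[0,0,-2.5],[0,0,-3],[0,0,-1],[0,0,0]],"spin":[0,0,0,0,0],"fingers":[0.9,0.9,0.9,0.9,0.9]}'
python3 go.py 625.6 -93.8 85 -6
python3 - <<'E'
from h import *
a=[cv2.resize(grab(n)[0][b[0]:b[1],b[2]:b[3],::-1],(400,400),interpolation=cv2.INTER_CUBIC) for n,b in(("top",(170,290,80,200)),("scene",(70,190,240,360)))]
cv2.imwrite("pics/g2.png",np.hstack(a))
E
```

```text
time_s: 3.82
tool_pos: [565.5, 254.8, 2.6]
eef_rot: [0.0, 0.751, 0.66, 0.0]
ft_force: [0.5, 0.3, -0.0]
width: 67.5
finger_force: 0.0
time_s: 4.45
tool_pos: [565.4, 254.8, 2.5]
eef_rot: [-0.0, 0.751, 0.66, 0.0]
ft_force: [-0.9, 0.2, 0.2]
width: 19.4
finger_force: 50.0
time_s: 5.08
tool_pos: [565.5, 254.7, 82.7]
eef_rot: [0.0, 0.751, 0.66, 0.0]
ft_force: [0.0, -0.3, -6.6]
width: 19.9
finger_force: 50.0
pos [565.5 254.7  82.7] tooly -7.43 spin -1.43 shift_cm [-34.04   9.62  -0.23] w 19.9 q6 0.46 F [ 0.  -0.3 -6.6]
```

View pics/g2.png

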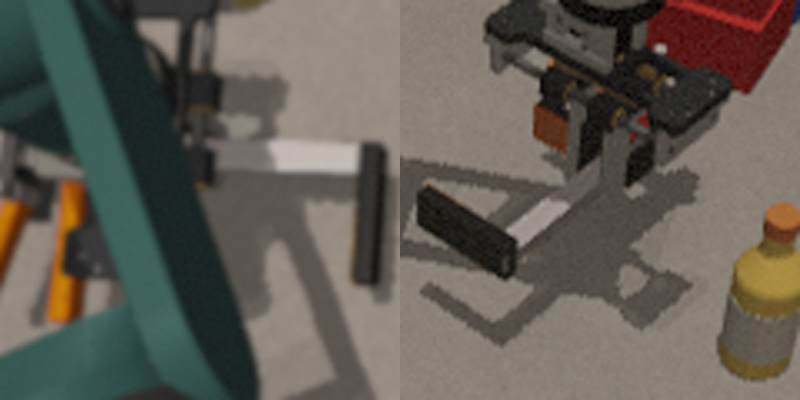

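Held level at 20 mm, with weight 6.6 N as expected. I'll carry it over the blocks.

```bash
python3 -m crank '{"travel":[[0,0,0],[-3,0.9,0],[-4.5,1.3,0],[-4.5,1.3,0],[-4.5,1.3,0]],"spin":[-1.4,0,0,0,0],"fingers":[0.9,0.9,0.9,0.9,0.9]}'
python3 -m crank '{"travel":[[-4.5,1.3,0],[-4.5,1.3,0],[-4.5,1.3,0],[-4,0.9,0],[0,0,0]],"spin":[0,0,0,0,0],"fingers":[0.9,0.9,0.9,0.9,0.9]}'
python3 -m crank '{"travel":[[0,0,0],[0,0,0],[0,0,0]],"spin":[0,0,0],"fingers":[0.9,0.9,0.9]}'
python3 go.py 625.6 -93.8 85 -6
python3 - <<'E'
from meas import *
ims=[]
for n in("top","scene"):
    p,d,K,T,_=grab(n); W=world(d,K,T); np.savez(n+"1.npz",p=p,d=d,K=K,T=T); ok=d>0
    ims.append(cv2.resize(p[...,::-1],(400,300)))
    for name,m in masks(p).items():
        if name in("grey",): zl=60
        else: zl=8
        m=(m&ok&(W[...,2]>zl)&(W[...,2]<125)&(W[...,0]>480)&(W[...,0]<680)&(abs(W[...,1]+60)<180)).astype(np.uint8)
        c,l,st,ce=cv2.connectedComponentsWithStats(m)
        for k in range(1,c):
            if st[k,4]>25:
                P=W[l==k]; r=cv2.minAreaRect(P[:,:2].astype(np.float32))
                print(n,name,"px",ce[k].round().astype(int),st[k,4],"ctr",np.median(P,0).round(0),"z5-95",np.percentile(P[:,2],[5,95]).round(0),"rect",np.round(r[0],1),np.round(r[1],0),round(r[2],1))
cv2.imwrite("pics/g3.png",np.hstack(ims))
E
```

```text
time_s: 5.8
tool_pos: [595.4, 84.3, 81.4]
eef_rot: [-0.001, 0.743, 0.669, -0.001]
ft_force: [0.2, -0.2, -6.3]
width: 19.7
finger_force: 50.0
time_s: 6.42
tool_pos: [624.8, -97.0, 81.2]
eef_rot: [-0.0, 0.745, 0.667, -0.001]
ft_force: [-0.6, 0.2, -4.9]
width: 19.5
finger_force: 50.0
time_s: 6.8
tool_pos: [625.1, -92.3, 82.4]
eef_rot: [-0.0, 0.743, 0.67, 0.0]
ft_force: [0.2, 0.3, -6.5]
width: 19.5
finger_force: 50.0
pos [625.1 -92.3  82.4] tooly -5.94 spin 0.06 shift_cm [-0.14  0.07 -0.26] w 19.5 q6 -0.13 F [ 0.2  0.3 -6.5]
top red px [265 171] 29 ctr [633. -21. 124.] z5-95 [122. 125.] rect [632.2 -21.8] [17. 10.] 81.3
top pine px [261 201] 260 ctr [569.  -8. 111.] z5-95 [108. 113.] rect [571.2  -8.3] [13. 96.] 85.5
top pine px [240 204] 201 ctr [568.  39. 110.] z5-95 [101. 113.] rect [569.1  38.6] [15. 75.] 73.3
top pine px [330 199] 79 ctr [ 574. -171.   40.] z5-95 [38. 43.] rect [ 573.5 -169. ] [29. 15.] 83.1
top orange px [264 185] 26 ctr [606. -16. 111.] z5-95 [106. 113.] rect [604.7 -17.2] [ 5. 23.] 84.0
top orange px [259 196] 28 ctr [580.  -4. 110.] z5-95 [108. 112.] rect [580.7
[... 428 characters left out ...]
33 176] 84 ctr [ 610. -170.  106.] z5-95 [104. 109.] rect [ 615.8 -168. ] [51. 19.] 83.6
scene pine px [257 179] 33 ctr [590.  29. 110.] z5-95 [107. 112.] rect [590.6  29.4] [10. 22.] 55.5
scene pine px [215 229] 232 ctr [ 563. -100.   39.] z5-95 [36. 42.] rect [561.9 -99.7] [46. 34.] 84.0
scene pine px [201 242] 129 ctr [ 557. -146.   38.] z5-95 [24. 42.] rect [ 558.5 -140.8] [38. 32.] 84.5
scene dark px [266 189] 31 ctr [625.  16. 110.] z5-95 [ 99. 122.] rect [617.3  17.7] [23. 31.] 55.1
scene dark px [279 193] 40 ctr [654.  23. 110.] z5-95 [ 86. 124.] rect [653.4  22.7] [15. 29.] 11.1
scene dark px [190 247] 406 ctr [ 581. -203.  113.] z5-95 [ 87. 117.] rect [ 581.1 -200.7] [15. 89.] 84.1
```

View pics/g3.png

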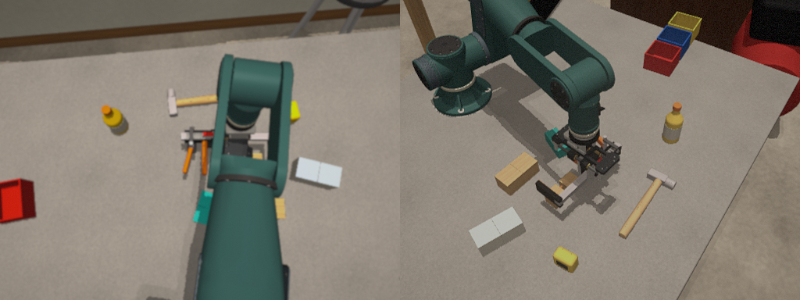

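Held against the blocks, the handle and hook jaw give the clamp origin within 1.5 mm of target on both axes. I'll lower it and open only to about 32 mm, because the block is 26 mm from the bar. Then I'll lift straight up.

```bash
python3 -m crank '{"travel":[[-0.15,0.05,1],[0,0,2],[0,0,2],[0,0,1.6],[0,0,0.6]],"spin":[0,0,0,0,0],"fingers":[0.9,0.9,0.9,0.9,0.9]}'
python3 -m crank '{"travel":[[0,0,0.4],[0,0,0.2],[0,0,0],[0,0,0]],"spin":[0,0,0,0],"fingers":[0.9,0.9,0.9,0.9]}'
python3 go.py 625.6 -93.8 3 -6
```

```text
time_s: 7.52
tool_pos: [624.0, -94.7, 7.8]
eef_rot: [-0.002, 0.743, 0.669, -0.001]
ft_force: [-0.8, 0.4, -6.9]
width: 19.4
finger_force: 50.0
time_s: 8.02
tool_pos: [625.9, -95.1, 5.2]
eef_rot: [0.0, 0.743, 0.669, 0.0]
ft_force: [0.3, -0.8, -6.0]
width: 19.6
finger_force: 50.0
pos [625.9 -95.1   5.2] tooly -6.04 spin -0.04 shift_cm [ 0.13 -0.05  0.22] w 19.6 q6 -0.14 F [ 0.3 -0.8 -6. ]
```

```bash
python3 -m crank '{"travel":[[0,0,0.2],[0,0,0],[0,0,0]],"spin":[0,0,0],"fingers":[0.9,0.9,0.9]}' 
python3 -m crank '{"travel":[[0,0,0],[0,0,0],[0,0,0],[0,0,0]],"spin":[0,0,0,0],"fingers":[0.67,0.67,0.67,0.67]}' 
python3 go.py 625.6 -93.8 3 -6
```

```text
time_s: 8.4
tool_pos: [625.8, -95.1, 2.7]
eef_rot: [0.0, 0.743, 0.669, 0.0]
ft_force: [1.3, -0.6, -4.6]
width: 19.5
finger_force: 50.0
time_s: 8.9
tool_pos: [625.7, -95.1, 2.9]
eef_rot: [0.0, 0.743, 0.669, 0.0]
ft_force: [0.5, 0.8, 0.7]
width: 30.8
finger_force: 0.0
pos [625.7 -95.1   2.9] tooly -6.04 spin -0.04 shift_cm [ 0.12 -0.03 -0.01] w 30.8 q6 -0.14 F [0.5 0.8 0.7]
```

Released. I'll lift, turn 90° and stand aside to re-measure the clamp.

```bash
python3 -m crank '{"travel":[[0,0,-2],[0,0,-4],[0,0,-5],[0,0,-4],[5,0,0]],"spin":[0,0,0,0,-10],"fingers":[0.67,0.67,0.67,0,0]}' 
python3 -m crank '{"travel":[[5,0,0],[5,0,0],[5,0,0],[0,0,0],[0,0,0]],"spin":[-10,-10,-10,-10,-10],"fingers":[0,0,0,0,0]}' 
python3 -m crank '{"travel":[[0,0,0],[0,0,0],[0,0,0],[0,-4,0],[0,-4,0]],"spin":[-10,-10,-10,0,0],"fingers":[0,0,0,0,0]}' 
python3 -m crank '{"travel":[[0,0,0],[0,0,0]],"spin":[0,0],"fingers":[0,0]}' 
python3 go.py 554.7 16.2 60 84
cat > look.py <<'E'
from meas import *
import sys
tag=sys.argv[1]; ims=[]
for n in("top","scene"):
    p,d,K,T,_=grab(n); W=world(d,K,T); np.savez(n+tag+".npz",p=p,d=d,K=K,T=T); ok=d>0
    b=(150,290,200,360) if n=="top" else (150,280,160,308)
    ims.append(cv2.resize(p[b[0]:b[1],b[2]:b[3],::-1],(400,350),interpolation=cv2.INTER_CUBIC))
    for name,m in masks(p).items():
        m=(m&ok&(W[...,2]>8)&(W[...,2]<60)&(W[...,0]>490)&(W[...,0]<680)&(abs(W[...,1]+60)<180)).astype(np.uint8)
        c,l,st,ce=cv2.connectedComponentsWithStats(m)
        for k in range(1,c):
            if st[k,4]>25:
                P=W[l==k]; r=cv2.minAreaRect(P[:,:2].astype(np.float32))
                print(n,name,"px",ce[k].round().astype(int),st[k,4],"z5-95",np.percentile(P[:,2],[5,95]).round(0),"rect",np.round(r[0],1),np.round(r[1],0),round(r[2],1))
cv2.imwrite(f"pics/l{tag}.png",np.hstack(ims))
E
python3 look.py 2
```

```text
time_s: 9.52
tool_pos: [633.7, -48.2, 160.1]
eef_rot: [0.005, 0.682, 0.731, 0.003]
ft_force: [0.0, 1.2, -0.8]
width: 47.6
finger_force: 0.0
time_s: 10.15
tool_pos: [594.9, 99.9, 154.6]
eef_rot: [0.001, 0.306, 0.952, 0.0]
ft_force: [-0.4, 0.5, -0.2]
width: 93.4
finger_force: 0.0
time_s: 10.78
tool_pos: [586.7, 18.7, 154.3]
eef_rot: [0.001, 0.052, 0.999, -0.0]
ft_force: [1.0, 0.2, -0.0]
width: 94.4
finger_force: 0.0
time_s: 11.02
tool_pos: [586.8, 19.6, 153.7]
eef_rot: [0.001, 0.053, 0.999, 0.0]
ft_force: [0.4, -0.5, 0.2]
width: 93.9
finger_force: 0.0
pos [586.8  19.6 153.7] tooly 83.95 spin -0.05 shift_cm [ 3.17 -0.68  9.36] w 93.9 q6 -1.53 F [ 0.4 -0.5  0.2]
top pine px [262 209] 213 z5-95 [28. 34.] rect [567.3 -11.4] [12. 86.] 84.1
top pine px [242 211] 145 z5-95 [28. 34.] rect [568.   36.7] [11. 71.] 70.0
top pine px [319 205] 598 z5-95 [25. 42.] rect [ 562.3 -141.8] [81. 44.] 83.9
top orange px [244 207] 74 z5-95 [28. 34.] rect [575.   34.5] [11. 52.] 67.9
top orange px [263 214] 44 z5-95 [28. 34.] rect [558.9  -9.4] [ 9. 69.] 84.0
top dark px [341 195] 142 z5-95 [18. 38.] rect [ 
[... 182 characters left out ...]
scene red px [252 226] 97 z5-95 [41. 53.] rect [625.7 -45.8] [33. 61.] 6.7
scene pine px [251 195] 70 z5-95 [26. 35.] rect [571.7  33.9] [12. 76.] 68.1
scene pine px [241 208] 138 z5-95 [27. 33.] rect [571.6 -11.3] [15. 90.] 83.1
scene pine px [217 230] 326 z5-95 [35. 41.] rect [568.8 -95.6] [56. 46.] 84.8
scene pine px [199 247] 364 z5-95 [24. 42.] rect [ 562.9 -152.8] [62. 46.] 82.0
scene dark px [265 212] 35 z5-95 [26. 45.] rect [627.8   8.8] [35. 23.] 38.3
scene dark px [264 228] 239 z5-95 [10. 41.] rect [647. -20.] [111.  19.] 78.5
scene dark px [237 226] 176 z5-95 [15. 38.] rect [588.9 -45.6] [52. 67.] 80.4
scene dark px [192 267] 339 z5-95 [11. 37.] rect [ 581.1 -202.5] [15. 92.] 83.4
```

View pics/l2.png

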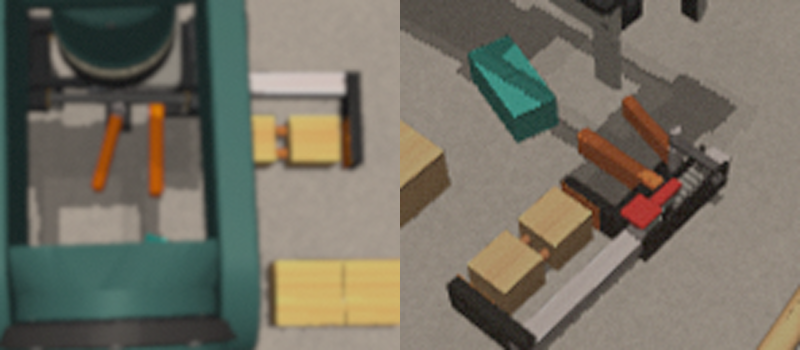

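The clamp lies flat around the open joint: the blocks sit between the jaws in the right view at (515,245) and the hook jaw is at (490,305). Its origin is within about 1 mm of plan. I'll move down over the handle and trigger.

```bash
python3 -m crank '{"travel":[[3.2,-0.7,0],[0,0,5],[0,0,4],[0,0,0],[0,0,0]],"spin":[0,0,0,0,0],"fingers":[0,0,0,0,0]}' 25
python3 go.py 554.1 15.2 4 84
```

```text
time_s: 11.75
tool_pos: [555.1, 16.2, 64.2]
eef_rot: [0.001, 0.052, 0.999, 0.0]
ft_force: [0.6, -0.7, -0.4]
width: 94.1
finger_force: 0.0
pos [555.1  16.2  64.2] tooly 84.02 spin 0.02 shift_cm [ 0.11 -0.11  6.02] w 94.1 q6 -1.54 F [ 0.6 -0.7 -0.4]
```

```bash
python3 -m crank '{"travel":[[0.1,-0.1,3],[0,0,3],[0,0,0],[0,0,0],[0,0,0]],"spin":[0,0,0,0,0],"fingers":[0,0,0.3,0.3,0.3]}' 25
python3 go.py 554.1 15.2 4 84
python3 -m crank '{"travel":[[0,0,0],[0,-0.45,0],[0,-0.45,0],[0,-0.4,0],[0,0,0]],"spin":[0,0,0,0,0],"fingers":[0.4,0.5,0.6,0.7,0.7]}'
python3 -m crank '{"travel":[[0,0,0],[0,0,0]],"spin":[0,0],"fingers":[0.7,0.7]}'
python3 go.py 554.1 15.2 4 84
```

```text
time_s: 12.38
tool_pos: [554.7, 15.5, 5.0]
eef_rot: [0.002, 0.053, 0.999, 0.001]
ft_force: [0.2, 3.3, 2.7]
width: 67.7
finger_force: 1.4
pos [554.7  15.5   5. ] tooly 83.96 spin -0.04 shift_cm [ 0.05 -0.04  0.1 ] w 67.7 q6 -1.54 F [0.2 3.3 2.7]
time_s: 13.0
tool_pos: [552.7, 2.7, 4.2]
eef_rot: [0.001, 0.052, 0.999, 0.001]
ft_force: [-1.2, 5.4, 5.5]
width: 37.3
finger_force: 24.8
time_s: 13.25
tool_pos: [552.7, 2.7, 4.2]
eef_rot: [0.001, 0.052, 0.999, 0.001]
ft_force: [-0.2, 4.6, 5.7]
width: 37.1
finger_force: 24.8
pos [552.7   2.7   4.2] tooly 84.01 spin 0.01 shift_cm [-0.01  1.26  0.02] w 37.1 q6 -1.57 F [-0.2  4.6  5.7]
```

First squeeze was full (37 mm). Release and look at the jaw.

```bash
python3 -m crank '{"travel":[[0,0.3,0],[0,0.5,0],[0,0.5,0],[0,0,0],[0,0,0]],"spin":[0,0,0,0,0],"fingers":[0.5,0.3,0.1,0.1,0.1]}'
python3 go.py 554.1 15.2 4 84
python3 look.py 3 | grep -E "pine|dark"
```

```text
time_s: 13.88
tool_pos: [552.6, 14.6, 2.1]
eef_rot: [-0.0, 0.053, 0.999, -0.0]
ft_force: [-0.2, -0.1, -0.3]
width: 83.1
finger_force: 0.0
pos [552.6  14.6   2.1] tooly 83.97 spin -0.03 shift_cm [-0.14  0.08 -0.19] w 83.1 q6 -1.54 F [-0.2 -0.1 -0.3]
top pine px [316 205] 712 z5-95 [24. 42.] rect [ 562.8 -138.9] [99. 44.] 84.2
top dark px [339 196] 153 z5-95 [21. 38.] rect [ 576.2 -195. ] [10. 84.] 84.4
scene pine px [251 196] 82 z5-95 [26. 33.] rect [570.   34.1] [12. 68.] 67.1
scene pine px [244 211] 133 z5-95 [27. 33.] rect [580.3 -14.9] [14. 75.] 83.9
scene pine px [217 230] 328 z5-95 [35. 42.] rect [568.3 -96.7] [55. 45.] 83.6
scene pine px [199 247] 366 z5-95 [25. 42.] rect [ 562.9 -152.1] [63. 45.] 84.7
scene dark px [252 187] 62 z5-95 [15. 58.] rect [560.   54.7] [ 6. 16.] 81.9
scene dark px [264 213] 32 z5-95 [26. 45.] rect [625.   -1.5] [42. 18.] 57.9
scene dark px [263 229] 247 z5-95 [10. 41.] rect [646.  -21.9] [111.  18.] 78.9
scene dark px [236 227] 176 z5-95 [15. 38.] rect [587.1 -48.5] [53. 68.] 85.9
scene dark px [194 266] 345 z5-95 [11. 37.] rect [ 581.2 -195.6] [21. 90.] 82.5
```

The hook jaw has moved in by about 5 mm, so the ratchet is holding. Two more squeezes.

```bash
python3 -m crank '{"travel":[[0,0,-0.2],[0,0,0],[0,-0.45,0],[0,-0.45,0],[0,-0.4,0]],"spin":[0,0,0,0,0],"fingers":[0.3,0.4,0.5,0.6,0.7]}'
python3 -m crank '{"travel":[[0,0,0],[0,0,0],[0,0,0]],"spin":[0,0,0],"fingers":[0.7,0.7,0.7]}'
python3 -m crank '{"travel":[[0,0.3,0],[0,0.5,0],[0,0.5,0],[0,0,0],[0,0,0]],"spin":[0,0,0,0,0],"fingers":[0.5,0.3,0.1,0.1,0.1]}'
python3 -m crank '{"travel":[[0,0,0],[0,0,0],[0,-0.45,0],[0,-0.45,0],[0,-0.4,0]],"spin":[0,0,0,0,0],"fingers":[0.3,0.4,0.5,0.6,0.7]}'
python3 -m crank '{"travel":[[0,0,0],[0,0,0],[0,0,0]],"spin":[0,0,0],"fingers":[0.7,0.7,0.7]}'
python3 -m crank '{"travel":[[0,0.3,0],[0,0.5,0],[0,0.5,0],[0,0,0],[0,0,0]],"spin":[0,0,0,0,0],"fingers":[0.5,0.3,0.1,0.1,0.1]}'
python3 go.py 554.1 15.2 4 84
python3 look.py 4 | grep -E "pine|dark"
```

```text
time_s: 14.6
tool_pos: [551.6, 0.8, 4.5]
eef_rot: [0.0, 0.053, 0.999, -0.001]
ft_force: [0.2, -1.6, -0.7]
width: 38.6
finger_force: 16.1
time_s: 14.98
tool_pos: [551.6, 0.7, 4.4]
eef_rot: [0.0, 0.053, 0.999, -0.001]
ft_force: [0.1, -5.3, 0.1]
width: 37.0
finger_force: 24.2
time_s: 15.6
tool_pos: [552.8, 15.5, 4.5]
eef_rot: [-0.0, 0.052, 0.999, 0.0]
ft_force: [0.4, 0.3, -0.6]
width: 82.7
finger_force: 0.0
time_s: 16.23
tool_pos: [551.7, 0.6, 4.3]
eef_rot: [0.0, 0.053, 0.999, -0.001]
ft_force: [1.1, -1.9, -2.4]
width: 38.5
finger_force: 19.0
time_s: 16.6
tool_pos: [551.4, 1.3, 4.3]
eef_rot: [-0.0, 0.053, 0.999, -0.0]
ft_force: [1.0, -3.6, -3.2]
width: 36.3
finger_force: 24.4
time_s: 17.23
tool_pos: [553.2, 15.2, 4.9]
eef_rot: [0.0, 0.052, 0.999, 0.0]
ft_force: [0.5, 0.9, -0.3]
width: 82.2
finger_force: 0.0
pos [553.2  15.2   4.9] tooly 83.99 spin -0.01 shift_cm [-0.09  0.01  0.09] w 82.2 q6 -1.54 F [ 0.5  0.9 -0.3]
top pine px [314 206] 652 z5-95 [33. 43.] rect [ 562.2 -131.3] [84. 44.] 82.0
top dark px [333 198] 139 z5-95 [19. 38.] rect [ 573.1 -179.6] [10. 84.] 81.9
scene pine px [253 197] 83 z5-95 [26. 33.] rect [574.1  33.6] [11. 69.] 66.8
scene pine px [244 212] 138 z5-95 [27. 33.] rect [581.2 -15.3] [14. 82.] 80.5
scene pine px [218 229] 320 z5-95 [35. 41.] rect [569.3 -94.3] [51. 46.] 81.2
scene pine px [201 244] 349 z5-95 [35. 42.] rect [ 561.4 -145.8] [56. 45.] 81.5
scene dark px [252 186] 59 z5-95 [15. 56.] rect [558.7  54.9] [ 4. 17.] 81.0
scene dark px [265 214] 30 z5-95 [27. 45.] rect [630.    5.8] [26. 17.] 41.2
scene dark px [263 230] 261 z5-95 [10. 39.] rect [649.9 -24.6] [113.  18.] 76.4
scene dark px [235 227] 169 z5-95 [15. 38.] rect [588.6 -49.9] [50. 70.] 82.4
scene dark px [197 261] 330 z5-95 [12. 37.] rect [ 578.5 -184.5] [15. 89.] 81.8
```

View pics/l4.png

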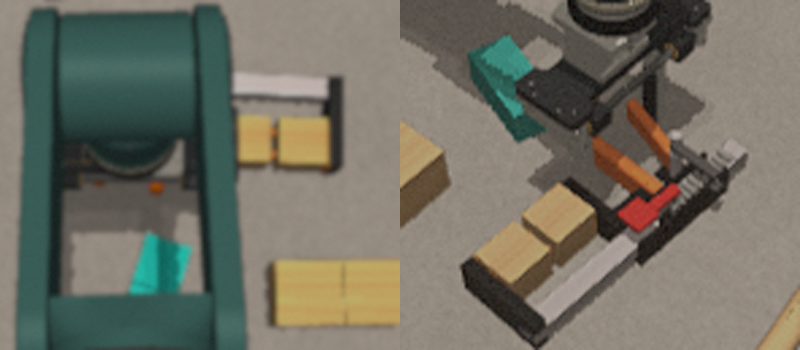

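The hook jaw now touches the second block (right view, 490,280) and the gap has started to narrow. The clamp has turned about 2°, which is harmless. Fourth and fifth squeezes follow, at a slightly firmer grip.

```bash
python3 -m crank '{"travel":[[0,0,0],[0,0,0],[0,-0.45,0],[0,-0.45,0],[0,-0.4,0]],"spin":[0,0,0,0,0],"fingers":[0.3,0.4,0.5,0.6,0.7]}' 30
python3 -m crank '{"travel":[[0,0,0],[0,0,0],[0,0,0],[0,0,0]],"spin":[0,0,0,0],"fingers":[0.7,0.7,0.7,0.7]}'
python3 look.py 5 | grep -E "top pine|scene pine"
python3 -m crank '{"travel":[[0,0.3,0],[0,0.5,0],[0,0.5,0],[0,0,0],[0,0,0]],"spin":[0,0,0,0,0],"fingers":[0.5,0.3,0.1,0.1,0.1]}'
python3 -m crank '{"travel":[[0,0,0],[0,0,0],[0,-0.45,0],[0,-0.3,0],[0,0,0]],"spin":[0,0,0,0,0],"fingers":[0.3,0.4,0.5,0.6,0.7]}'
python3 -m crank '{"travel":[[0,0,0],[0,0,0],[0,0,0],[0,0,0]],"spin":[0,0,0,0],"fingers":[0.7,0.7,0.7,0.7]}'
python3 go.py 554.1 15.2 4 84
python3 look.py 6 | grep -E "pine|dark"
```

```text
time_s: 17.95
tool_pos: [551.6, 0.8, 4.2]
eef_rot: [0.0, 0.053, 0.999, -0.001]
ft_force: [0.3, -0.5, -1.9]
width: 38.7
finger_force: 17.6
time_s: 18.45
tool_pos: [551.3, 1.6, 4.3]
eef_rot: [-0.0, 0.053, 0.999, -0.0]
ft_force: [0.9, -2.5, -2.6]
width: 35.4
finger_force: 29.5
top pine px [315 207] 490 z5-95 [37. 42.] rect [ 559.6 -133.4] [62. 45.] 79.2
scene pine px [249 203] 92 z5-95 [26. 33.] rect [577.2  13. ] [65. 13.] 2.4
scene pine px [245 213] 132 z5-95 [26. 33.] rect [584.  -18.2] [23. 76.] 70.7
scene pine px [210 235] 645 z5-95 [36. 42.] rect [ 563.7 -117.2] [96. 45.] 81.0
time_s: 19.18
tool_pos: [553.2, 15.0, 4.9]
eef_rot: [0.0, 0.052, 0.999, 0.0]
ft_force: [-0.1, 0.1, 0.2]
width: 81.4
finger_force: 0.0
time_s: 19.8
tool_pos: [551.9, 6.2, 4.2]
eef_rot: [-0.0, 0.053, 0.999, -0.001]
ft_force: [0.1, -1.7, -2.5]
width: 41.5
finger_force: 10.1
time_s: 20.3
tool_pos: [551.8, 7.2, 4.1]
eef_rot: [-0.0, 0.053, 0.999, -0.0]
ft_force: [-0.7, -3.6, -2.3]
width: 34.4
finger_force: 29.6
pos [551.8   7.2   4.1] tooly 83.95 spin -0.05 shift_cm [-0.15  0.82  0.01] w 34.4 q6 -1.55 F [-0.7 -3.6 -2.3]
top pine px [312 208] 503 z5-95 [37. 43.] rect [ 557.8 -126.8] [64. 44.] 78.1
top dark px [328 200] 139 z5-95 [20. 39.] rect [ 569.8 -166.5] [11. 85.] 77.7
scene pine px [251 202] 93 z5-95 [26. 33.] rect [580.3  18.7] [24. 66.] 81.9
scene pine px [246 212] 134 z5-95 [26. 33.] rect [586.5 -11.4] [22. 75.] 66.9
scene pine px [211 233] 635 z5-95 [36. 42.] rect [ 562.6 -111.5] [96. 45.] 77.3
scene dark px [244 192] 28 z5-95 [32. 59.] rect [555.   22.9] [ 3. 14.] 78.5
scene dark px [271 213] 48 z5-95 [26. 45.] rect [639.5  17. ] [48. 23.] 47.3
scene dark px [236 227] 154 z5-95 [16. 38.] rect [591.7 -47.9] [53. 76.] 82.2
scene dark px [264 231] 266 z5-95 [10. 36.] rect [653.1 -24.1] [115.  19.] 72.8
scene dark px [201 257] 346 z5-95 [11. 37.] rect [ 575.9 -166.3] [23. 89.] 77.8
```

View pics/l6.png

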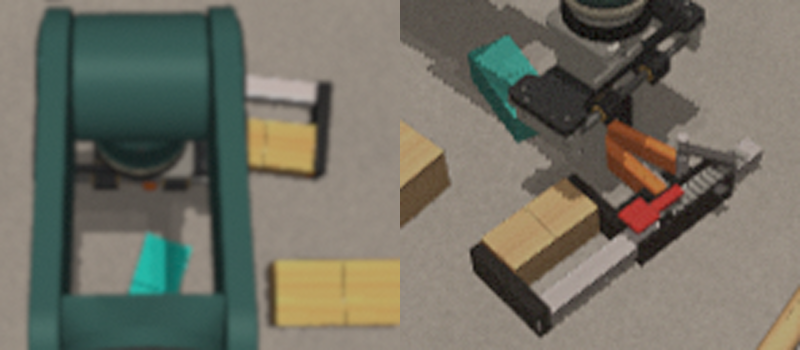

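The right view shows the joint closed to a thin line at (545,218), but the clamp has yawed about 6° in the grip. I'll let go, realign to the clamp's heading and make one more firm squeeze. If the joint is tight it should stop early.

```bash
python3 -m crank '{"travel":[[0,0.3,0],[0,0.4,0],[0,0.2,0],[0,0,0],[0,0,-4]],"spin":[0,0,0,0,0],"fingers":[0.5,0.3,0.05,0.05,0]}'
python3 -m crank '{"travel":[[0,0,-5],[-5,0,-3],[-6,0,0],[0,5,0],[0,5,0]],"spin":[0,0,0,0,0],"fingers":[0,0,0,0,0]}'
python3 -m crank '{"travel":[[0,5,0],[0,4,0],[0,0,0]],"spin":[0,0,0],"fingers":[0,0,0]}'
python3 go.py 554.1 15.2 4 78
python3 look.py 7
```

```text
time_s: 21.02
tool_pos: [549.9, 16.5, 41.5]
eef_rot: [-0.004, 0.052, 0.999, -0.0]
ft_force: [-0.1, -0.5, 0.3]
width: 81.2
finger_force: 0.0
time_s: 21.65
tool_pos: [673.5, 104.1, 123.4]
eef_rot: [-0.001, 0.054, 0.999, -0.0]
ft_force: [1.1, 0.9, 0.3]
width: 94.6
finger_force: 0.0
time_s: 22.02
tool_pos: [681.8, 196.6, 124.0]
eef_rot: [-0.0, 0.05, 0.999, 0.0]
ft_force: [1.0, -0.3, 0.5]
width: 94.0
finger_force: 0.0
pos [681.8 196.6 124. ] tooly 84.22 spin 6.22 shift_cm [  8.71 -20.4   12.01] w 94.0 q6 -1.27 F [ 1.  -0.3  0.5]
top red px [277 179] 138 z5-95 [43. 55.] rect [633.8 -45.7] [55. 21.] 72.7
top pine px [261 205] 242 z5-95 [26. 34.] rect [578. -10.] [15. 95.] 78.7
top pine px [241 206] 168 z5-95 [22. 33.] rect [580.   38.3] [12. 73.] 64.2
top pine px [305 207] 801 z5-95 [35. 43.] rect [ 561.1 -112.3] [97. 44.] 77.9
top dark px [278 194] 214 z5-95 [22. 38.] rect [586.6 -43.3] [41. 66.] 77.9
top dark px [328 200] 127 z5-95 [17. 38.] rect [ 569.7 -167.4] [10. 84.] 79.1
top grey px [230 179] 57 z5-95 [22. 29.] rect [652.5  55.5] [34. 15.] 77.6
top grey px [243 177] 37 z5-95 [24. 35.] rect [647.8  28.5] [17. 22.] 85.8
top grey px [252 179] 30 z5-95 [25. 47.] rect [642.7   3.2] [15. 21.] 78.0
top grey px [304 185] 242 z5-95 [21. 29.] rect [ 616.8 -123.3] [94. 21.] 78.7
scene red px [251 227] 109 z5-95 [40. 54.] rect [626.1 -48.6] [36. 61.] 1.6
scene pine px [255 196] 94 z5-95 [27. 33.] rect [579.6  38.6] [12. 67.] 64.6
scene pine px [244 209] 168 z5-95 [27. 33.] rect [577.3 -10.3] [15. 93.] 80.2
scene pine px [211 233] 641 z5-95 [36. 42.] rect [ 562.7 -110.9] [97. 45.] 77.4
scene dark px [267 214] 31 z5-95 [20. 46.] rect [634.   10.5] [26. 26.] 32.3
scene dark px [237 227] 155 z5-95 [14. 40.] rect [595.9 -60. ] [73. 53.] 25.7
scene dark px [264 230] 270 z5-95 [10. 39.] rect [653.3 -24.2] [114.  20.] 75.5
scene dark px [200 257] 352 z5-95 [11. 37.] rect [ 574.5 -170.8] [16. 90.] 78.7
```

View pics/l7.png

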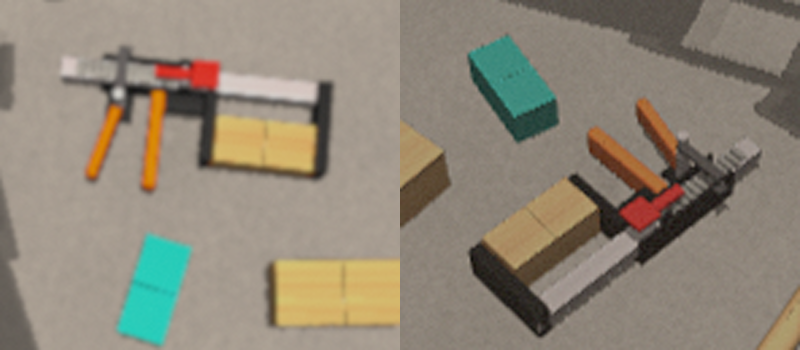

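The clamp and blocks are clear in view, the joint line is thin, and the jaw reads about 30 to 32 mm. The arm is parked close to the glue bottle, so I'll back straight away from it (world -x), then return with yaw 78° to the squeeze point at (564,18).

```bash
python3 -m crank '{"travel":[[4,0,0],[4,0,0],[0,-5,0],[0,-5,0],[0,-5,0]],"spin":[0,0,0,0,0],"fingers":[0,0,0,0,0]}' 30
python3 -m crank '{"travel":[[0,-3,0],[0,0,0],[0,0,0]],"spin":[6.2,0,0],"fingers":[0,0,0]}'
python3 go.py 564 18.2 4 78
python3 - <<'E'
from meas import *
for n in("top","scene"):
    z=np.load(n+"7.npz"); z0=np.load(n+"0.npz"); p,d,K,T=grab(n)[:4]
    for nm,a,b,c in(("t0",z0["p"],z0["d"],0),("now",p,d,0)):
        W=world(b,z0["K"],z0["T"]); m=masks(a)["pine"]&(b>0)&(W[...,2]>60)&(W[...,0]>650)&(W[...,1]>150)&(W[...,1]<330)
        print(n,nm,"bottle",m.sum(),np.median(W[m],0).round(1) if m.any() else "")
# profile across the joint line in picture 7 (scene), for small and large pair
z=np.load("scene7.npz"); p,d,K,T=[z[k] for k in "pdKT"]; W=world(d,K,T)
for nm,c,ang in(("small",(562,-111.5),77.7),("large",(418.5,-163),84.9)):
    e=np.array([np.cos(np.radians(ang)),np.sin(np.radians(ang))]); q=W[...,:2]-np.array(c)
    s=q@e; t=q@np.array([-e[1],e[0]]); m=(d>0)&(W[...,2]>33)&(abs(t)<14)&(abs(s)<12)
    print(nm,[int(p[m&(abs(s-k)<.75)].mean()) for k in range(-11,12)])
E
```

```text
time_s: 22.75
tool_pos: [586.3, 49.7, 124.9]
eef_rot: [0.0, 0.054, 0.999, -0.0]
ft_force: [1.3, -0.6, -0.5]
width: 94.2
finger_force: 0.0
time_s: 23.12
tool_pos: [583.7, 22.5, 124.7]
eef_rot: [0.0, 0.107, 0.994, 0.0]
ft_force: [-0.1, 1.1, -1.2]
width: 93.7
finger_force: 0.0
pos [583.7  22.5 124.7] tooly 77.74 spin -0.26 shift_cm [ 1.84 -0.84 12.07] w 93.7 q6 -1.42 F [-0.1  1.1 -1.2]
top t0 bottle 454 [713.1 240.2 106.3]
top now bottle 504 [712.5 240.3 106.8]
scene t0 bottle 353 [727.5 234.9 103.8]
scene now bottle 437 [728.9 233.5 101.9]
small [137, 137, 138, 138, 139, 138, 138, 138, 136, 132, 127, 123, 128, 140, 137, 138, 137, 136, 137, 138, 135, 136, 136]
large [137, 139, 140, 139, 139, 139, 139, 139, 138, 135, 130, 129, 130, 134, 140, 138, 139, 139, 138, 139, 139, 139, 139]
```

The bottle hasn't moved. The joint line looks nearly the same as the shut large pair's. Now a confirming squeeze.

```bash
python3 -m crank '{"travel":[[1.8,-0.8,4],[0,0,4],[0,0,3],[0,0,1],[0,0,0]],"spin":[0,0,0,0,0],"fingers":[0,0,0,0.1,0.25]}' 35
python3 -m crank '{"travel":[[0,0,0],[0,0,0],[0,-0.4,0],[0,-0.4,0],[0,-0.2,0]],"spin":[0,0,0,0,0],"fingers":[0.3,0.4,0.5,0.6,0.7]}'
python3 -m crank '{"travel":[[0,0,0],[0,0,0],[0,0,0],[0,0,0]],"spin":[0,0,0,0],"fingers":[0.7,0.7,0.7,0.7]}'
python3 go.py 564 18.2 4 78
python3 look.py 8
python3 - <<'E'
from meas import *
z=np.load("scene8.npz"); p,d,K,T=[z[k] for k in "pdKT"]; W=world(d,K,T)
m=masks(p)["pine"]&(d>0)&(W[...,2]>33)&(W[...,0]>530)&(W[...,0]<600)&(W[...,1]<-50)&(W[...,1]>-190)
r=cv2.minAreaRect(W[m][:,:2].astype(np.float32)); c=r[0]; ang=r[2]; print(r)
e=np.array([np.cos(np.radians(ang)),np.sin(np.radians(ang))]); q=W[...,:2]-np.array(c)
s=q@e; t=q@np.array([-e[1],e[0]]); m=(d>0)&(W[...,2]>33)&(abs(t)<14)
print([int(p[m&(abs(s-k)<.75)].mean()) for k in range(-11,12)])
E
```

```text
time_s: 23.85
tool_pos: [564.6, 19.7, 4.3]
eef_rot: [-0.0, 0.106, 0.994, 0.0]
ft_force: [0.6, 0.4, -0.6]
width: 78.0
finger_force: 0.0
time_s: 24.48
tool_pos: [563.9, 9.0, 6.0]
eef_rot: [0.002, 0.107, 0.994, 0.0]
ft_force: [0.9, 3.2, 5.4]
width: 37.7
finger_force: 34.2
time_s: 24.98
tool_pos: [563.9, 9.0, 6.0]
eef_rot: [0.002, 0.107, 0.994, 0.0]
ft_force: [0.8, 1.0, 5.5]
width: 37.3
finger_force: 34.2
pos [563.9   9.    6. ] tooly 77.71 spin -0.29 shift_cm [0.18 0.9  0.2 ] w 37.3 q6 -1.44 F [0.8 1.  5.5]
top pine px [311 208] 519 z5-95 [37. 43.] rect [ 557.8 -124.8] [64. 44.] 76.9
top pine px [258 221] 31 z5-95 [27. 34.] rect [538.6   1.1] [12. 12.] 82.6
top dark px [327 201] 133 z5-95 [19. 38.] rect [ 567.6 -164.6] [10. 85.] 77.8
top grey px [309 187] 177 z5-95 [22. 29.] rect [ 613.6 -132.6] [71. 20.] 77.9
scene red px [251 227] 105 z5-95 [41. 53.] rect [626.2 -47.9] [62. 37.] 89.9
scene pine px [252 202] 86 z5-95 [27. 33.] rect [583.3  22.2] [20. 62.] 89.9
scene pine px [248 212] 114 z5-95 [27. 34.] rect [587.1 -10.2] [19. 76.] 71.1
scene pine px [212 233] 636 z5-95 [36. 41.] rect [ 562.4 -108.4] [98. 46.] 75.8
scene dark px [249 194] 34 z5-95 [32. 58.] rect [568.7  25.8] [ 3. 16.] 74.7
scene dark px [272 212] 50 z5-95 [27. 45.] rect [640.8  18.5] [47. 25.] 46.9
scene dark px [234 227] 127 z5-95 [14. 37.] rect [586.  -62.9] [11. 70.] 71.9
scene dark px [264 231] 268 z5-95 [10. 35.] rect [652.8 -24.6] [114.  21.] 71.9
scene dark px [200 255] 312 z5-95 [12. 37.] rect [ 571.4 -168.4] [15. 92.] 76.8
((562.1058959960938, -109.74984741210938), (94.98873901367188, 46.33308410644531), 75.83448028564453)
[144, 146, 145, 144, 144, 146, 146, 144, 143, 140, 127, 129, 133, 147, 143, 144, 142, 143, 143, 143, 142, 143, 144]
```

The trigger went fully in at 35 N, so that squeeze doesn't settle it. I'll let go and repeat at a lower force to see whether it stops early, measuring at both moments.

```bash
cat > gap.py <<'E'
import sys; from meas import *
p,d,K,T=grab("scene")[:4]; W=world(d,K,T)
m=masks(p)["pine"]&(d>0)&(W[...,2]>33)&(W[...,0]>530)&(W[...,0]<600)&(W[...,1]<-50)&(W[...,1]>-190)
P=W[m][:,:2]; c=P.mean(0); ang=cv2.minAreaRect(P.astype(np.float32))[2]; e=np.array([np.cos(np.radians(ang)),np.sin(np.radians(ang))])
s=(W[...,:2]-c)@e; t=(W[...,:2]-c)@np.array([-e[1],e[0]])
k=(d>0)&(W[...,2]>33)&(abs(t)<14)
sb=s[m]; print("ctr",c.round(1),"ang",round(ang,1),"len pct",np.ptp(np.percentile(sb,[.7,99.3])).round(1),[int(p[k&(abs(s-j)<.75)].mean()) for j in range(-8,9)])
dk=masks(p)["dark"]&(d>0)&(W[...,2]>28)&(W[...,2]<40)&(abs(t)<15)
for lo,hi in((-75,-44),(44,75)):
    q=s[dk&(s>lo)&(s<hi)]; print("jaw top s",np.percentile(q,[5,50,95]).round(1) if len(q)>4 else len(q))
E
python3 gap.py
python3 -m crank '{"travel":[[0,0.2,0],[0,0.4,0],[0,0.4,0],[0,0,0],[0,0,0.1]],"spin":[0,0,0,0,0],"fingers":[0.5,0.3,0.1,0.1,0.1]}' 20
python3 gap.py; python3 go.py 564 18.2 4 78
python3 -m crank '{"travel":[[0,0,0],[0,0,0],[0,-0.3,0],[0,-0.3,0],[0,0,0]],"spin":[0,0,0,0,0],"fingers":[0.3,0.4,0.5,0.6,0.7]}'
python3 -m crank '{"travel":[[0,0,0],[0,0,0],[0,0,0],[0,0,0]],"spin":[0,0,0,0],"fingers":[0.7,0.7,0.7,0.7]}'
python3 gap.py
```

```text
ctr [ 562.8 -112.1] ang 77.0 len pct 92.0 [145, 145, 144, 143, 145, 144, 146, 145, 138, 130, 128, 135, 143, 146, 144, 143, 143]
jaw top s [-59.1 -54.1 -48.6]
jaw top s [51.2 54.5 57. ]
time_s: 25.75
tool_pos: [564.3, 18.9, 3.1]
eef_rot: [-0.0, 0.107, 0.994, -0.0]
ft_force: [-0.5, 0.5, -1.4]
width: 82.7
finger_force: 0.0
ctr [ 562.5 -112.3] ang 76.0 len pct 91.3 [143, 144, 145, 145, 146, 146, 145, 145, 142, 133, 129, 131, 139, 145, 143, 143, 143]
jaw top s [-61.2 -55.2 -49.4]
jaw top s [50.8 54.8 58.3]
pos [564.2  18.9   3. ] tooly 77.76 spin -0.24 shift_cm [ 0.01 -0.07 -0.1 ] w 84.2 q6 -1.42 F [-0.  -0.4 -0.1]
time_s: 26.42
tool_pos: [563.1, 13.3, 3.2]
eef_rot: [-0.0, 0.107, 0.994, 0.0]
ft_force: [-0.2, 2.2, -1.4]
width: 48.1
finger_force: 19.9
time_s: 26.92
tool_pos: [563.1, 13.1, 3.2]
eef_rot: [-0.0, 0.107, 0.994, -0.0]
ft_force: [-0.6, 0.8, -1.7]
width: 47.9
finger_force: 19.9
ctr [ 562.6 -113.9] ang 75.2 len pct 90.6 [145, 144, 145, 145, 145, 145, 145, 144, 141, 131, 130, 134, 141, 144, 143, 144, 145]
jaw top s [-59.3 -53.7 -47.2]
jaw top s [50.9 54.8 58.4]
```

At 20 N it stopped early at 48 mm, as expected for a tight joint. I'll raise to the recommended 25 N to confirm, then let go, lift and check the pad position.

```bash
python3 -m crank '{"travel":[[0,0,0],[0,0,0],[0,0,0],[0,0,0]],"spin":[0,0,0,0],"fingers":[0.72,0.72,0.72,0.72]}' 26
python3 gap.py
python3 -m crank '{"travel":[[0,0.2,0],[0,0.2,0],[0,0.2,0],[0,0,0],[0,0,0]],"spin":[0,0,0,0,0],"fingers":[0.5,0.3,0.05,0.05,0.05]}' 20
python3 -m crank '{"travel":[[0,0,-4],[0,0,-5],[0,0,-4],[0,5,0],[0,5,0]],"spin":[0,0,0,0,0],"fingers":[0,0,0,1,1]}' 
python3 -m crank '{"travel":[[0,3,0],[0,0,0],[0,0,0]],"spin":[0,0,0],"fingers":[1,1,1]}' 
python3 gap.py; python3 look.py 9; python3 go.py 564 18.2 4 78
```

```text
time_s: 27.48
tool_pos: [563.2, 12.9, 3.2]
eef_rot: [-0.0, 0.107, 0.994, -0.0]
ft_force: [-0.3, -0.5, -4.4]
width: 46.7
finger_force: 26.0
ctr [ 562.4 -113.2] ang 76.4 len pct 92.6 [144, 145, 145, 143, 145, 145, 144, 141, 131, 131, 132, 141, 145, 144, 143, 143, 145]
jaw top s [-59.1 -53.4 -46.8]
jaw top s [50.  54.3 58.5]
time_s: 28.15
tool_pos: [565.3, 19.0, 4.3]
eef_rot: [0.001, 0.106, 0.994, -0.0]
ft_force: [-0.5, 1.5, 0.1]
width: 84.2
finger_force: 0.0
time_s: 28.78
tool_pos: [586.8, 117.2, 135.2]
eef_rot: [0.002, 0.108, 0.994, 0.0]
ft_force: [-0.2, -0.9, -0.3]
width: 77.8
finger_force: 0.0
time_s: 29.15
tool_pos: [592.1, 145.4, 133.5]
eef_rot: [0.0, 0.107, 0.994, -0.0]
ft_force: [-0.8, -0.6, -0.2]
width: 47.5
finger_force: 0.0
ctr [ 562.1 -111.7] ang 75.2 len pct 91.5 [137, 138, 138, 137, 139, 140, 140, 140, 136, 126, 127, 129, 133, 136, 138, 138, 135]
jaw top s [-61.3 -56.3 -50.2]
jaw top s [51.1 54.3 57.5]
top red px [277 179] 140 z5-95 [43. 55.] rect [634.5 -48. ] [54. 23.] 70.3
top pine px [261 204] 241 z5-95 [27. 34.] rect [580.3  -9.3] [15. 95.] 75.4
top pine px [241 204] 
[... 554 characters left out ...]
.] rect [626.1 -48.8] [60. 39.] 88.4
scene pine px [256 196] 96 z5-95 [26. 33.] rect [585.1  38.1] [12. 70.] 63.0
scene pine px [244 209] 170 z5-95 [27. 33.] rect [581.2 -10.4] [15. 93.] 75.7
scene pine px [211 232] 639 z5-95 [36. 42.] rect [ 562.1 -110.7] [94. 46.] 76.1
scene dark px [268 215] 32 z5-95 [20. 45.] rect [638.1   8.9] [28. 29.] 25.7
scene dark px [235 228] 124 z5-95 [15. 37.] rect [589.7 -57.2] [24. 69.] 69.2
scene dark px [265 231] 287 z5-95 [10. 39.] rect [656.5 -27.6] [113.  19.] 74.6
scene dark px [199 256] 338 z5-95 [11. 37.] rect [ 571.3 -167. ] [22. 91.] 75.9
pos [592.1 144.9 133.6] tooly 77.67 spin -0.33 shift_cm [  0.12 -12.97  12.97] w 35.2 q6 -1.21 F [-1.1  0.5  0. ]
```

At 26 N it also stops early (46.7 mm), so the joint is tight. The clamp is at heading 75.8°, which puts the pad near (630,-67). Approach it with the fingers shut.

```bash
python3 go.py 630.2 -66.9 65 75.8; python3 - <<'E'
from meas import *
for n in("top","scene"):
    z=np.load(n+"9.npz"); p,d,K,T=[z[k] for k in "pdKT"]; W=world(d,K,T); h=cv2.cvtColor(p,cv2.COLOR_RGB2HSV)
    m=masks(p)["red"]&(d>0)&(W[...,0]>590)&(W[...,0]<680)&(W[...,1]>-110)&(W[...,1]<10)&(W[...,2]>40)
    u=np.array([-.245,-.969]); v=np.array([.969,-.245]); P=W[m]; cu=P[:,:2]@u+13.7; cv=P[:,:2]@v-627.6
    for lo in range(-115,-55,6):
        k=(cu>=lo)&(cu<lo+6)
        if k.sum()>1: print(n,lo,k.sum(),"y",cv[k].min().round(),cv[k].max().round(),"z",np.median(P[k,2]).round())
E
```

```text
pos [592.1 144.9 133.6] tooly 77.67 spin 1.87 shift_cm [ -8.88 -19.59   6.87] w 35.2 q6 -1.21 F [-1.1  0.5  0. ]
top -115 11 y -6.0 3.0 z 44.0
top -109 9 y -4.0 4.0 z 45.0
top -103 8 y -4.0 1.0 z 46.0
top -97 7 y -5.0 3.0 z 47.0
top -91 22 y -14.0 7.0 z 53.0
top -85 23 y -14.0 7.0 z 53.0
top -79 25 y -14.0 9.0 z 54.0
top -73 19 y -13.0 7.0 z 53.0
scene -115 7 y -5.0 6.0 z 42.0
scene -109 3 y -1.0 4.0 z 44.0
scene -103 5 y -2.0 4.0 z 43.0
scene -97 4 y -4.0 4.0 z 44.0
scene -91 14 y -13.0 10.0 z 50.0
scene -85 12 y -11.0 14.0 z 52.0
scene -79 17 y -10.0 13.0 z 52.0
scene -73 17 y -12.0 14.0 z 51.0
scene -67 5 y -11.0 10.0 z 51.0
```

The pad's measured extent gives its centre near (630,-64.5) and its top at about 52.

```bash
python3 -m crank '{"travel":[[-3,-4.8,0],[-3,-4.8,0],[-2.9,-4.8,2],[0,-4.9,3],[0,0,1]],"spin":[1.9,0,0,0,0],"fingers":[1,1,1,1,1]}' 20
python3 -m crank '{"travel":[[0,0,0],[0,0,0]],"spin":[0,0],"fingers":[1,1]}'
python3 go.py 630 -64.5 53 75.8
```

```text
time_s: 29.92
tool_pos: [630.8, -66.6, 70.8]
eef_rot: [-0.002, 0.126, 0.992, -0.0]
ft_force: [-0.6, 0.4, -1.0]
width: 0.4
finger_force: 0.0
time_s: 30.18
tool_pos: [634.0, -61.2, 74.9]
eef_rot: [0.001, 0.122, 0.992, 0.0]
ft_force: [-0.7, 0.2, -0.5]
width: 0.2
finger_force: 0.0
pos [634.  -61.2  74.9] tooly 75.94 spin 0.14 shift_cm [ 0.31 -0.41  2.19] w 0.2 q6 -1.51 F [-0.7  0.2 -0.5]
```

```bash
python3 -m crank '{"travel":[[0.3,-0.4,1],[0,0,1],[0,0,0.3],[0,0,0.2],[0,0,0]],"spin":[0,0,0,0,0],"fingers":[1,1,1,1,1]}'
python3 go.py 630 -64.5 53 75.8
python3 -m crank '{"travel":[[0,0,0.2],[0,0,0]],"spin":[0,0],"fingers":[1,1]}'; python3 gap.py
```

```text
time_s: 30.8
tool_pos: [628.9, -66.5, 49.1]
eef_rot: [-0.0, 0.123, 0.992, -0.001]
ft_force: [-3.3, -4.8, 4.8]
width: 0.6
finger_force: 2.9
pos [628.9 -66.5  49.1] tooly 75.84 spin 0.04 shift_cm [-0.06  0.22 -0.39] w 0.6 q6 -1.52 F [-3.3 -4.8  4.8]
time_s: 31.05
tool_pos: [628.7, -67.5, 47.4]
eef_rot: [-0.0, 0.123, 0.992, -0.002]
ft_force: [-4.0, -6.2, 6.1]
width: 0.2
finger_force: 3.8
ctr [ 559.4 -123.4] ang 76.3 len pct 87.4 [146, 140, 149, 142, 141, 140, 142, 149, 146, 139, 136, 145, 148, 148, 148, 139, 147]
jaw top s [-74.7 -71.2 -67. ]
jaw top s 3
```

The hook jaw is already springing out. I'll press 2 mm more, hold, then lift off and check.

```bash
python3 -m crank '{"travel":[[0,0.1,0.2],[0,0,0],[0,0,0],[0,0,0]],"spin":[0,0,0,0],"fingers":[1,1,1,1]}'
python3 -m crank '{"travel":[[0,0,-2],[0,0,-4],[0,0,-4],[0,6,0],[0,6,0]],"spin":[0,0,0,0,0],"fingers":[1,1,1,1,1]}'
python3 -m crank '{"travel":[[0,6,0],[3,0,0],[0,0,0]],"spin":[0,0,0],"fingers":[1,1,1]}'
python3 gap.py; python3 look.py 10;python3 go.py 630 -64.5 53 75.8
```

```text
time_s: 31.6
tool_pos: [629.1, -67.2, 46.4]
eef_rot: [0.0, 0.124, 0.992, -0.002]
ft_force: [-5.8, -8.1, 8.8]
width: 0.2
finger_force: 5.3
time_s: 32.22
tool_pos: [659.9, 53.9, 146.2]
eef_rot: [0.001, 0.124, 0.992, 0.001]
ft_force: [0.7, 0.9, 0.5]
width: 0.5
finger_force: 0.0
time_s: 32.6
tool_pos: [643.2, 120.2, 144.2]
eef_rot: [-0.001, 0.121, 0.993, 0.001]
ft_force: [-0.1, -0.4, 0.2]
width: 0.9
finger_force: 0.0
ctr [ 562.3 -111.8] ang 75.0 len pct 91.5 [140, 141, 140, 139, 138, 139, 141, 137, 142, 130, 126, 132, 137, 138, 137, 137, 137]
jaw top s 0
jaw top s [51.4 55.4 58.8]
top red px [277 179] 140 z5-95 [43. 54.] rect [636.  -47.6] [54. 23.] 66.6
top pine px [260 204] 246 z5-95 [24. 34.] rect [580.7  -8.6] [16. 95.] 76.7
top pine px [240 205] 172 z5-95 [20. 34.] rect [584.4  39.8] [12. 72.] 61.9
top pine px [305 207] 777 z5-95 [34. 42.] rect [ 561.1 -109.7] [94. 44.] 75.6
top dark px [277 194] 204 z5-95 [23. 37.] rect [588.8 -41.5] [44. 66.] 75.0
top dark px [340 203] 127 z5-95 [19. 38.] rect [ 559.7 -193.8] [10. 84.] 77.1
top grey px [240 177] 48 z5-95 [21. 32.] rect [653.5  32.
[... 215 characters left out ...]
[40. 53.] rect [626.5 -44.7] [67. 37.] 89.5
scene pine px [257 197] 96 z5-95 [27. 33.] rect [586.4  38.6] [14. 71.] 64.4
scene pine px [245 209] 171 z5-95 [27. 33.] rect [580.5  -8.2] [15. 92.] 75.4
scene pine px [212 232] 634 z5-95 [36. 42.] rect [ 562. -109.] [96. 47.] 76.8
scene dark px [268 215] 26 z5-95 [26. 44.] rect [637.5  10.8] [23. 25.] 34.7
scene dark px [237 227] 155 z5-95 [14. 38.] rect [593.2 -43. ] [52. 68.] 70.5
scene dark px [265 231] 278 z5-95 [10. 41.] rect [653.1 -25.6] [111.  21.] 70.5
scene dark px [189 263] 324 z5-95 [12. 37.] rect [ 564.4 -198.8] [14. 89.] 76.1
pos [645.1 117.4 145.3] tooly 75.84 spin 0.04 shift_cm [ -2.98 -18.01   9.21] w 0.5 q6 -1.23 F [0.1 0.  0.3]
```

The jaw separation is back to its open reference (within about 1 mm). The joint is shut: 94 mm over both blocks now, against 106 at the start with the same measurement. The blocks sit at clamp x≈-16, y≈-56 mm, the trigger is back at its rest angle, and the arm is clear. Handing in.

```bash
python3 -c "
from cell import finish_job
print(finish_job())"
```

```text
the job is handed in; nothing more can be done
None
```

I handed the job in: by camera the joint is shut, the jaws have sprung open, and the clamp lies loose around the blocks. The bottle had not moved when I checked, and I did not re-measure the hammer or the tape. No verdict came back.

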